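Pack the roller kit into its carton

TASK

Pack the kit: from the wooden board, put the collar (the ring with the big hole) down over the post, lay the long square bar across both forks of the cradle, roughly centred, and stand the yoke in the square dish and the flanged bushing in the round dish, each upright as it stands now and resting fully on its holder. The solid disc and the short bar look alike but do not belong to the kit: leave them where they are on the board.

Things in the scene. Friction and masses are not known exactly. Their poses are not given: they have to be found in the camera images.
- collar_mid (a point): bare steel ring lying flat on the board: outer diameter 46 mm, hole 26 mm right through, height 16 mm, 0.14 kg. The point is its centre, half-way up (8 mm above its underside), z axis up along the hole.
- bar_long_mid (a point): the long bare steel bar, square section 14 x 14 mm, length 80 mm, lying flat on the board, 0.12 kg. The point is its centre (7 mm above its underside), x axis along its length, z up.
- yoke_mid (a point): aluminium U-shaped yoke standing with its open side up: 40 mm long (x), 32 mm wide over the two flat upright cheeks (y, cheeks 6 mm thick), 38 mm high (z), 0.06 kg. Easily gripped from above across the outside of the cheeks (along y). The point is its centre, half-way up (19 mm above its underside).
- bushing_mid (a point): steel flanged bushing standing upright: round flange 40 mm in diameter and 10 mm high at the bottom, round neck 24 mm in diameter above it, total height 38 mm, 0.17 kg. Easily gripped by the neck. The point is on its axis, half-way up (19 mm above its underside), z axis up.
- disc_mid (a point): look-alike of the collar, not wanted: solid steel disc without a hole, diameter 46 mm, height 16 mm. The point is its centre, half-way up. It stays on the board. The fixed board, 230 x 310 mm and 12 mm thick, carries the six loose parts in two rows of three, 100 to 110 mm apart, in any order.
- bar_short_mid (a point): look-alike of the long bar, not wanted: the same 14 x 14 mm steel section but only 48 mm long. The point is its centre, x axis along its length. It stays on the board.
- post_stand: fixed grey round base, diameter 68 mm, 6 mm thick, with an upright steel post of 9 mm diameter in its middle, top 32 mm above the base's underside. Target of the collar, which goes over the post and lies on the base. Origin: centre of the underside, z up. The four holders stand in an open carton, 2 x 2, about 110 mm apart; which is where varies, and the carton may be left or right.
- cradle: fixed grey cradle in the carton: two forks at 28 mm either side of the origin along x, each 8 mm thick (48 mm free between), on a base 5 mm thick. Each has a flat notch 34 mm wide (y) with its floor 16 mm above the underside; the 8 mm wide horns beside it rise to 28 mm. Target of the long bar, which lies along x in both notches. Origin: centre of the underside, z up.
- square_dish: fixed grey shallow square dish in the carton: 72 x 72 mm outside, 66 x 66 mm inside, rim 9 mm high, floor 3 mm thick. Target of the yoke. Origin: centre of the underside, x and y along its sides, z up. The carton is fixed, 250 x 250 mm; its 4 mm thick walls rise 38 mm above the undersides of the holders.
- round_dish: fixed grey shallow round dish in the carton: outer diameter 72 mm, inner diameter 66 mm, rim 9 mm high, floor 3 mm thick. Target of the bushing. Origin: centre of the underside, z up.
There are look-alikes about, which are no part of the job. What is shaped like the part that bears bar_long_mid but purple or red is not meant.

How it is judged:
By the outcome, as a careful person would: the job done as asked, in the order asked, and still so for the second after the job is handed in, with the robot touching nothing.
It also fails if it takes over 112 s, if anything falls off the work surface, if the arm or the gripper's body presses on something with over 40 N, if the wrist force passes 120 N, or if a joint passes its speed limit or range.

ROBOT

A 7-joint arm with a two-finger parallel gripper is mounted at the origin on the work surface. World frame = base frame: x ahead of the robot, y to its left, z up, the work surface at z = 0. Lengths are in m, angles in degrees, forces in N, time in s.
With the tool pointing down it reaches from about 0.4 to 0.875 m from the base axis. Payload 6.5 kg.
Tool frame: the origin (TCP) lies at the very end of the fingers, on their centre line; the grasp point (between the pads) lies 19 mm behind it; z points along the fingers, x is the direction in which the jaws open and shut, and the axes are right-handed (so a half turn about z gives the same grasp; the last joint's range is limited). The gripper opens to 88 mm and grips with 3 to 60 N. Pads are 18 mm wide; open, the fingers measure 123 mm over their backs; the gripper's body (75 mm by 187 mm) begins 45 mm behind the grasp point.
Start: joints at [-67.277, 30.733, -0.252, 88.115, 0.149, 61.152, -4.079], TCP at [0.29, 0.582, 0.239] pointing down, gripper open.
Joint ranges: [-154.64, 154.64], [-21.42, 123.67], [-72.66, 72.17], [13.99, 137.28], [-74.86, 254.86], [10.95, 109.41], [-158.01, 158.01]. Speed limits (degrees/s): [136.94, 136.94, 180, 180, 180, 180, 180].

INTERFACE

Orientations are given as a 3x3 rotation matrix whose columns are the frame's x, y, z axes.
In Python, from station import monitor, optics, bot, finder gives the robot as it stands.
- The arm moves only by the tool servo_tool, never from a script. Its argument "motion" is text: rows parted by semicolons, each of 7 numbers parted by spaces: the shift along the tool's x, y, z in m, then the turn, a rotation vector about the tool's x, y, z in rad, then the opening, from 0 (shut) to 1 (fully open). A call has 1 to 8 rows; each row is the pose to reach, as a shift and turn from the pose measured when the call began, along the tool's axes at that moment; what a row does not reach only later rows make up. A row lasts 1/8 s, in which the tool goes at most 62.5 mm and 10.7 degrees, less where a joint would pass 70% of its speed; a pose out of reach is approached as far as the arm can. A call with a gripper value outside its range is refused whole. The fingers move at their own pace and stop on an object; the grip force is fixed at half the most. Time passes only in rows, so rows that repeat a pose let the fingers close. It gives the time, the measured TCP pose, the force and the opening at its end, in the units of the state.
- monitor.read_state(): the state, without advancing time (a new reading comes with each control period).
- optics.capture(name): name is "scene" or "top"; returns the picture (384x512x3 uint8, red, green, blue); there is no depth.
- optics.camera_model(name): a dict with "mtx" (3x3 intrinsics, pixels), "R" (3x3) and "t" (3): a world point X has camera coordinates R X + t. Camera axes: x right, y down, z forward; pixel columns grow to the right and rows downward; lengths in m; the calibration is good to about 2 mm. A picture is of the moment at which its call begins. camera_model takes no time and is no camera call.
- bot.finish_job(): hands the job in, once; it reports no verdict.
Trained networks look in the newest picture that a camera, given by its name, has taken for a name from the list of things; names that differ only in an ending like _2 or _b are one class to them, and where a whole thing is asked for, a point or a joint stands for the part that bears it (a point fixed in the world has none). Each returns a list of dicts, best first, with "conf" (0 to 1); they miss things now and then, are a little off and sometimes report something else, mostly with a low value. They report only what shows in the picture. A call takes as long as a camera call. They do not tell look-alikes from the thing itself.
- finder.search_frame(camera, thing): "at" ([row, column] in pixels, amid what is visible of it).
- finder.mark_of(camera, thing): "at" ([row, column] in pixels: a listed point, or the origin of a listed thing).
The state is a dict: "clock": time; "joint_pos": joint angles; "joint_velocities": joint speeds; "joint_efforts": joint torques, N m; "ee_pos": TCP position; "orientation": TCP orientation; "contact_force": force on the tool from outside, world axes, zero at the start; "torque": the same for the moment, N m; "finger_gap": opening from 0.0 (shut) to 1.0 (fully open).
Only numpy, scipy, OpenCV 4.12 (cv2) and the standard library are available. Lean on these libraries where they do the work, as an engineer would, in place of code of your own. Each camera call takes 0.05 s, during which the arm holds its last target.

## Working session

There is one attempt and no reset: what is moved stays moved. The work goes in short steps, Python scripts to look and compute and a tool call to move; the robot and the scene stay as the last step left them, time stands still between calls to the robot, and variables do not carry over. Pictures are saved under pics/ and viewed, and the job is handed in when it is done.

Besides the shell and the picture viewer there is one more tool, called after "Emit:" as name(argument=value, ...) on one line, values as JSON. servo_tool: Moves the arm, as the interface text tells. Its arguments: {"type":"object","properties":{"motion":{"type":"string"}},"required":["motion"]}

```bash
ls; mkdir -p pics; python3 - <<'E'
from station import monitor, optics, bot, finder
import cv2, numpy as np
print(monitor.read_state())
for n in ("scene","top"):
    im=optics.capture(n); cv2.imwrite(f"pics/{n}0.png",im[:,:,::-1])
    m=optics.camera_model(n); print(n,m)
print(monitor.read_state()["clock"])
E
```

```text
pics
{'clock': 0.0, 'joint_pos': array([-67.27610331,  30.77747469,  -0.25370997,  88.17051851,
         0.15028959,  61.15276439,  -4.08088993]), 'joint_velocities': array([-0.06268691,  0.00569733,  0.06970676,  0.05014696, -0.07346402,
       -0.04249202, -0.03880802]), 'joint_efforts': array([-7.39643256e-04, -5.70994449e+01,  9.90491733e-01, -2.51607764e+01,
       -5.62365388e-02,  1.79296278e-02,  1.61817893e-04]), 'ee_pos': array([0.28994992, 0.5810518 , 0.23784067]), 'orientation': array([[ 4.46416977e-01,  8.94824827e-01, -6.41649597e-04],
       [ 8.94823353e-01, -4.46417411e-01, -1.63142129e-03],
       [-1.74627982e-03,  1.54131116e-04, -9.99998463e-01]]), 'contact_force': array([ 0.10305766, -0.05554207,  0.02255107]), 'torque': array([0.00540293, 0.0025893 , 0.0105315 ]), 'finger_gap': 1.0037954234113675}
scene {'mtx': array([[489.72455869,   0.        , 261.61493083],
       [  0.        , 489.72455869, 193.17385967],
       [  0.        ,   0.        ,   1.        ]]), 'R': array([[ 0.38298726,  0.92374425, -0.00416064],
       [ 0.77981752, -0.32572265, -0.53459273],
       [-0.49518218,  0.20149767, -0.84509958]]), 't': array([-0.2498681 , -0.41265305,  1.36626789])}
top {'mtx': array([[356.19782897,   0.        , 257.18751546],
       [  0.        , 356.19782897, 190.52320322],
       [  0.        ,   0.        ,   1.        ]]), 'R': array([[ 0.01271747, -0.99984501, -0.01217456],
       [-0.99775007, -0.01188741, -0.0659809 ],
       [ 0.06582595,  0.01298628, -0.99774661]]), 't': array([0.02102334, 0.5679047 , 0.74444239])}
0.1
```

View pics/scene0.png

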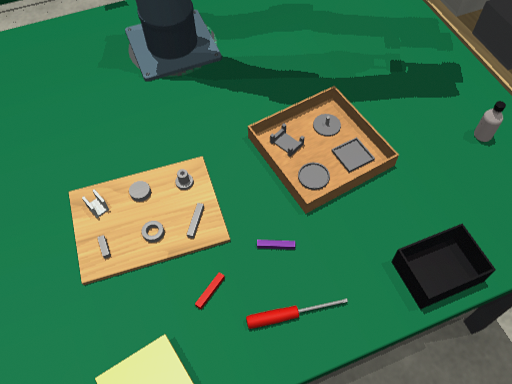

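View pics/top0.png

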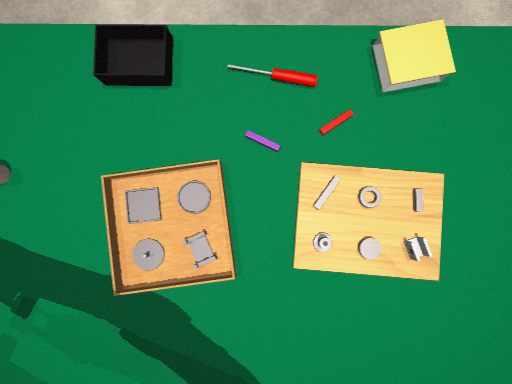

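The top view shows the board on the right (long bar 327,192; collar 370,197; short bar 418,200; bushing 323,242; disc 370,248; yoke 418,248). The carton is on the left: square dish 143,205, round dish 194,197, post 148,254, cradle 200,249.

```bash
cat > h.py <<'E'
import numpy as np, cv2
from station import monitor, optics, bot, finder
from scipy.optimize import least_squares
C={n:optics.camera_model(n) for n in("scene","top")}
def proj(n,X):
    m=C[n]; X=np.atleast_2d(X); c=X@m["R"].T+m["t"]; p=c@m["mtx"].T; return p[:,:2]/p[:,2:]
def ray(n,uv,z):
    m=C[n]; d=m["R"].T@np.linalg.solve(m["mtx"],[uv[0],uv[1],1]); o=-m["R"].T@m["t"]
    return o+d*(z-o[2])/d[2]
def tri(uvs):
    f=lambda X:np.concatenate([proj(n,X)[0]-uv for n,uv in uvs.items()])
    r=least_squares(f,[0.6,0,0.02]); return r.x,np.abs(r.fun).max()
def rect(n,im,x0,x1,y0,y1,z,ppm=2000):
    # rectified: rows = -x , cols = -y
    pts=np.array([[x1,y1,z],[x1,y0,z],[x0,y0,z],[x0,y1,z]])
    W=int((y1-y0)*ppm);H=int((x1-x0)*ppm)
    M=cv2.getPerspectiveTransform(proj(n,pts).astype(np.float32),np.float32([[0,0],[W,0],[W,H],[0,H]]))
    return cv2.warpPerspective(im,M,(W,H),flags=cv2.INTER_CUBIC)
E
python3 - <<'E'
from h import *
Z=dict(collar_mid=.020,bar_long_mid=.019,yoke_mid=.031,bushing_mid=.031,disc_mid=.020,bar_short_mid=.019,post_stand=.004,cradle=.004,square_dish=.004,round_dish=.004)
for n in("scene","top"): optics.capture(n)
for t,z in Z.items():
    for n in("scene","top"):
        for d in finder.mark_of(n,t)[:3]:
            uv=d["at"][::-1]
            print(t,n,round(d["conf"],2),np.round(uv,1),ray(n,uv,z).round(4))
E
```

```text
collar_mid scene 0.82 [153.2 229.1] [ 0.5538 -0.2067  0.02  ]
collar_mid scene 0.46 [ 96.2 204.8] [ 0.448 -0.305  0.02 ]
collar_mid top 0.87 [368.8 198.5] [ 0.5533 -0.2098  0.02  ]
bar_long_mid scene 0.74 [192.9 216.1] [ 0.5554 -0.1194  0.019 ]
bar_long_mid scene 0.74 [206.7 288.5] [ 0.7218 -0.1456  0.019 ]
bar_long_mid scene 0.54 [275.3 244.5] [0.6856 0.017  0.019 ]
bar_long_mid top 0.82 [337.  123.5] [ 0.715  -0.1428  0.019 ]
bar_long_mid top 0.78 [262.4 142.5] [0.6718 0.0181 0.019 ]
bar_long_mid top 0.48 [325.5 188.3] [ 0.5741 -0.118   0.019 ]
yoke_mid scene 0.84 [ 94.5 204.6] [ 0.4538 -0.3067  0.031 ]
yoke_mid scene 0.65 [151.8 228.7] [ 0.5582 -0.2088  0.031 ]
yoke_mid top 0.69 [416.4 245.1] [ 0.4572 -0.3042  0.031 ]
bushing_mid scene 0.67 [183.8 178.9] [ 0.4642 -0.109   0.031 ]
bushing_mid top 0.54 [319.2 241.3] [ 0.4623 -0.1028  0.031 ]
disc_mid scene 0.53 [141.4 190.7] [ 0.4504 -0.2045  0.02  ]
disc_mid top 0.56 [368. 252.] [ 0.4405 -0.2072  0.02  ]
disc_mid top 0.29 [417.7 197.9] [ 0.5559 -0.3133  0.02  ]
bar_short_mid scene 0.66 [104.2 246.2] [ 0.5529 -0.3114  0.019 ]
bar_short_mid top 0.59 [419.5 197.8] [ 0.5562 -0.3176  0.019 ]
post_stand top 0.74 [146.1 253.5] [0.4289 0.2673 0.004 ]
cradle scene 0.66 [283.8 141.1] [0.4333 0.1486 0.004 ]
cradle top 0.81 [200.4 249.9] [0.4383 0.1495 0.004 ]
square_dish scene 0.69 [349.4 152.3] [0.524  0.2782 0.004 ]
square_dish top 0.57 [142.4 203.1] [0.538  0.2791 0.004 ]
round_dish scene 0.96 [312.6 177.7] [0.556  0.1664 0.004 ]
round_dish top 0.61 [196.7 196.7] [0.5535 0.1603 0.004 ]
round_dish top 0.17 [143.5 204. ] [0.5361 0.2766 0.004 ]
```

```bash
python3 - <<'E'
from h import *
t=optics.capture("top")[:,:,::-1]; s=optics.capture("scene")[:,:,::-1]
np.save("t.npy",t);np.save("s.npy",s)
a=cv2.resize(t[155:285,290:450],None,fx=5,fy=4.6,interpolation=cv2.INTER_CUBIC); cv2.imwrite("pics/b1.png",a)
a=cv2.resize(t[155:300,95:240],None,fx=4,fy=4,interpolation=cv2.INTER_CUBIC); cv2.imwrite("pics/c1.png",a)
a=cv2.resize(s[150:285,65:235],None,fx=4.5,fy=4.4,interpolation=cv2.INTER_CUBIC); cv2.imwrite("pics/b2.png",a)
a=cv2.resize(s[80:220,240:400],None,fx=4,fy=4,interpolation=cv2.INTER_CUBIC); cv2.imwrite("pics/c2.png",a)
E
```

```text
(no output)
```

View pics/b1.png

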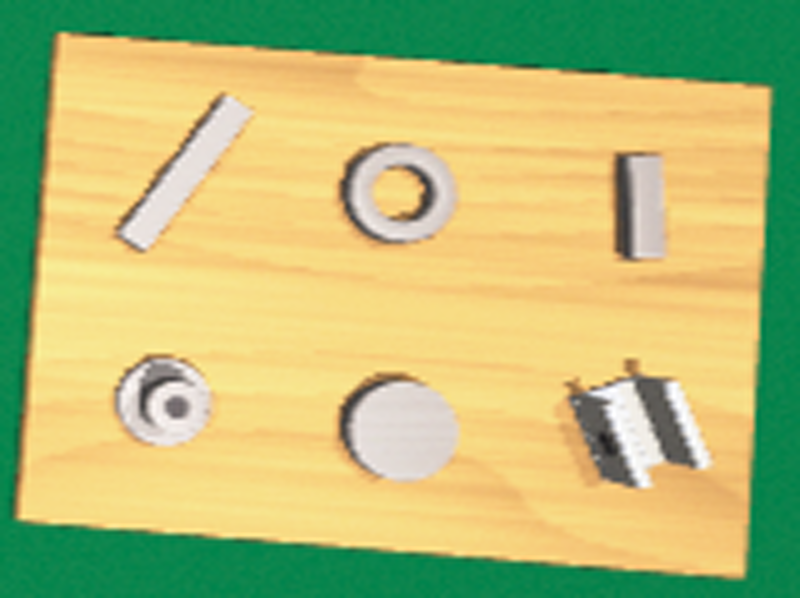

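View pics/c1.png

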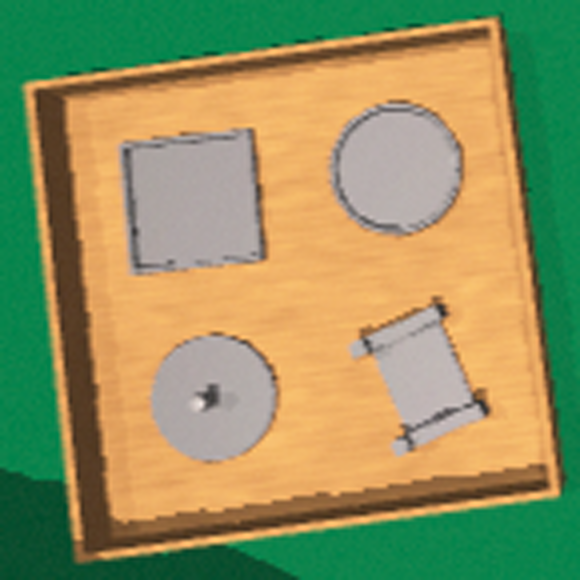

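View pics/b2.png

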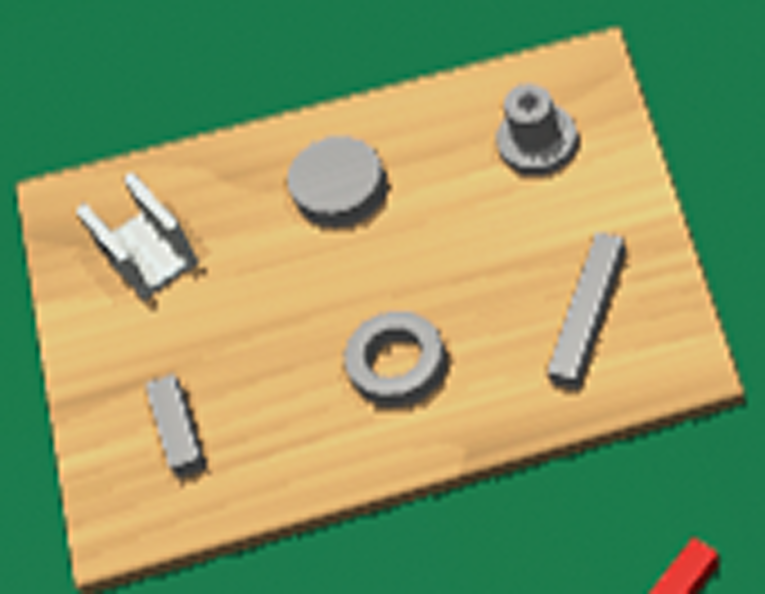

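View pics/c2.png

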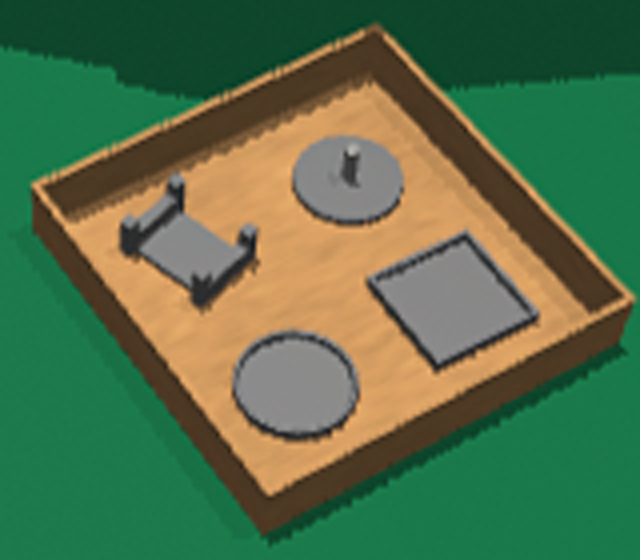

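```bash
cat > fit.py <<'E'
from h import *
from scipy.optimize import minimize
U=4
def box(cx,cy,z0,z1,lx,ly):
    return np.array([[cx+a*lx/2,cy+b*ly/2,z] for a in(-1,1) for b in(-1,1) for z in(z0,z1)])
def cyl(r,z0,z1):
    t=np.linspace(0,2*np.pi,48,endpoint=False)
    return np.vstack([np.c_[r*np.cos(t),r*np.sin(t),0*t+z] for z in(z0,z1)])
def cradle():
    P=[box(0,0,0,.005,.056,.030)]
    for s in(-1,1):
        P.append(box(s*.028,0,0,.016,.008,.050))
        for q in(-1,1): P.append(box(s*.028,q*.021,0,.028,.008,.008))
    return P
M=dict(collar=[cyl(.023,0,.016)],disc=[cyl(.023,0,.016)],long=[box(0,0,0,.014,.08,.014)],short=[box(0,0,0,.014,.048,.014)],
 yoke=[box(0,0,0,.008,.04,.032)]+[box(0,s*.013,0,.038,.04,.006) for s in(-1,1)],
 bushing=[cyl(.020,0,.010),cyl(.012,0,.038)],post=[cyl(.034,0,.006),cyl(.0045,0,.032)],cradle=cradle(),
 square=[box(0,0,0,.009,.072,.072)],round=[cyl(.036,0,.009)])
def mask(n,name,p,z0,w):
    x,y,th=p; c,s=np.cos(th),np.sin(th); r0,r1,c0,c1=w
    m=np.zeros(((r1-r0)*U,(c1-c0)*U),np.uint8)
    for V in M[name]:
        X=np.c_[c*V[:,0]-s*V[:,1]+x,s*V[:,0]+c*V[:,1]+y,V[:,2]+z0]
        uv=(proj(n,X)+.5-[c0,r0])*U-.5
        cv2.fillConvexPoly(m,cv2.convexHull((uv*16).round().astype(np.int32)),255,shift=4)
    return cv2.GaussianBlur(m.astype(np.float32)/255,(0,0),2)
def seg(im,bg=None):
    h=cv2.cvtColor(np.ascontiguousarray(im),cv2.COLOR_RGB2HSV); 
    return np.clip((110-h[:,:,1].astype(float))/60+.5,0,1)
def fit(ims,name,p0,z0,cams=("top","scene"),half=22,free_th=True):
    D={}
    for n in cams:
        u,v=proj(n,[p0[0],p0[1],z0+.01])[0]; r0,c0=int(v)-half,int(u)-half
        w=(r0,r0+2*half,c0,c0+2*half)
        g=cv2.resize(seg(ims[n][w[0]:w[1],w[2]:w[3]]).astype(np.float32),None,fx=U,fy=U,interpolation=cv2.INTER_CUBIC)
        if name=="collar": # fill hole
            k=cv2.getStructuringElement(cv2.MORPH_ELLIPSE,(49,49)); g=cv2.morphologyEx(g,cv2.MORPH_CLOSE,k)
        D[n]=(w,g)
    def f(p):
        q=[p[0],p[1],p[2] if free_th else p0[2]]
        return sum(float(((mask(n,name,q,z0,w)-g)**2).mean()) for n,(w,g) in D.items())
    best=None
    for dth in((-.5,-.25,0,.25,.5) if free_th else (0,)):
        s0=np.array([p0[0],p0[1],p0[2]+dth])
        r=minimize(f,s0,method="Nelder-Mead",options=dict(initial_simplex=[s0,s0+[.006,0,0],s0+[0,.006,0],s0+[0,0,.2]],xatol=1e-4,fatol=1e-6))
        if best is None or r.fun<best.fun: best=r
    return best.x,best.fun
E
cat > f1.py <<'E'
from fit import *
ims={"top":np.load("t.npy")[:,:,::-1],"scene":np.load("s.npy")[:,:,::-1]}
G=dict(collar=(.553,-.207,0,.012),long=(.565,-.118,-.5,.012),yoke=(.455,-.305,.3,.012),bushing=(.462,-.105,0,.012),disc=(.447,-.205,0,.012),short=(.553,-.314,0,.012),
 post=(.429,.267,0,.004),cradle=(.436,.149,.4,.004),square=(.53,.278,.1,.004),round=(.555,.163,0,.004))
for k,(x,y,th,z) in G.items():
    for c in(("top",),("scene",),("top","scene")):
        ft=k in("long","yoke","short","cradle","square")
        p,e=fit(ims,k,(x,y,th),z,c,free_th=ft,half=26 if k in("square","post","round","cradle") else 22)
        print(k,c[0] if len(c)==1 else "both",p[:2].round(4),round(np.degrees(p[2]),1) if ft else "",round(e,4))
E
python3 f1.py
```

```text
collar top [ 0.5578 -0.2112]  0.1186
collar scene [ 0.5579 -0.2093]  0.0975
collar both [ 0.5577 -0.2099]  0.2184
long top [ 0.5659 -0.1202] -35.1 0.0789
long scene [ 0.5658 -0.118 ] -34.9 0.0777
long both [ 0.5658 -0.1191] -35.1 0.1634
yoke top [ 0.451  -0.3062] 20.0 0.0496
yoke scene [ 0.4511 -0.3043] 20.3 0.058
yoke both [ 0.4511 -0.305 ] 20.2 0.1136
bushing top [ 0.4601 -0.1117]  0.1398
bushing scene [ 0.4598 -0.1093]  0.0819
bushing both [ 0.4599 -0.1106]  0.2266
disc top [ 0.4489 -0.2106]  0.0859
disc scene [ 0.4489 -0.2082]  0.0602
disc both [ 0.4488 -0.2094]  0.152
short top [ 0.5522 -0.3142] 1.3 0.0362
short scene [ 0.5527 -0.3127] 1.3 0.0597
short both [ 0.5525 -0.3133] 0.6 0.0997
post top [0.4282 0.2625]  0.0034
post scene [0.4277 0.2657]  0.0505
post both [0.4282 0.2635]  0.0616
cradle top [0.4409 0.1498] 25.0 0.0317
cradle scene [0.4409 0.1521] 26.2 0.0232
cradle both [0.4406 0.1509] 25.2 0.0574
square top [0.5339 0.2778] 7.3 0.0032
square scene [0.534  0.2806] 7.1 0.0721
square both [0.5338 0.2789] 7.7 0.0837
round top [0.5531 0.1667]  0.0031
round scene [0.5533 0.1692]  0.0373
round both [0.5532 0.1677]  0.0476
```

```bash
cat > go.py <<'E'
import sys,numpy as np
from station import monitor
from scipy.spatial.transform import Rotation as Ro
def go(*targets):
    s=monitor.read_state(); R=np.array(s["orientation"]); p=np.array(s["ee_pos"])
    print("t",round(s["clock"],2),"p",p.round(4),"ang",np.degrees(np.arctan2(R[1,0],R[0,0])).round(1),"j7",s["joint_pos"][6].round(1),"F",np.round(s["contact_force"],1),"gap",round(s["finger_gap"]*88,1))
    for x,y,z,a in targets:
        a=np.radians(a); c,sn=np.cos(a),np.sin(a)
        T=np.array([[c,sn,0],[sn,-c,0],[0,0,-1]])
        print((x,y,z,round(np.degrees(a))),R.T@(np.array([x,y,z])-p).round(4).astype(float) , Ro.from_matrix(R.T@T).as_rotvec().round(3))
if __name__=="__main__":
    v=[float(k) for k in sys.argv[1:]]; np.set_printoptions(suppress=True,precision=4)
    go(*[v[i:i+4] for i in range(0,len(v),4)])
E
python3 go.py .557 -.21 .14 0
```

```text
t 1.3 p [0.2902 0.5816 0.2387] ang 63.5 j7 -4.1 F [-0.1 -0.7 -0.3] gap 88.0
(0.557, -0.21, 0.14, 0) [-0.5892  0.5921  0.0988] [0.    0.    1.108]
```

Emit:
servo_tool(motion="-0.589 0.592 0.099 0 0 1.108 0.75;-0.589 0.592 0.099 0 0 1.108 0.75;-0.589 0.592 0.099 0 0 1.108 0.75;-0.589 0.592 0.099 0 0 1.108 0.75;-0.589 0.592 0.099 0 0 1.108 0.75;-0.589 0.592 0.099 0 0 1.108 0.75;-0.589 0.592 0.099 0 0 1.108 0.75;-0.589 0.592 0.099 0 0 1.108 0.75")

```text
clock: 2.3
ee_pos: [0.4495, 0.1095, 0.1801]
orientation: [[1.0, 0.001, 0.001], [0.001, -1.0, 0.001], [0.001, -0.001, -1.0]]
contact_force: [1.3, 0.2, -0.5]
finger_gap: 0.753
```

```bash
python3 go.py .557 -.21 .12 0 
```

```text
t 2.3 p [0.4495 0.1095 0.1801] ang 0.0 j7 -10.2 F [ 1.3  0.2 -0.5] gap 66.3
(0.557, -0.21, 0.12, 0) [0.1072 0.3196 0.06  ] [-0.001 -0.001  0.001]
```

Emit:
servo_tool(motion="0.107 0.320 0.06 0 0 0 0.75;0.107 0.320 0.06 0 0 0 0.75;0.107 0.320 0.06 0 0 0 0.75;0.107 0.320 0.06 0 0 0 0.75;0.107 0.320 0.06 0 0 0 0.75;0.107 0.320 0.06 0 0 0 0.75;0.107 0.320 0.06 0 0 0 0.75;0.107 0.320 0.06 0 0 0 0.75")

```text
clock: 3.3
ee_pos: [0.5567, -0.209, 0.1199]
orientation: [[1.0, 0.002, 0.001], [0.002, -1.0, 0.002], [0.001, -0.002, -1.0]]
contact_force: [-0.7, -0.3, -0.5]
finger_gap: 0.747
```

```bash
python3 go.py .557 -.21 .04 0 .557 -.21 .015 0; python3 - <<'E'
from h import *
s=optics.capture("scene")[:,:,::-1];t=optics.capture("top")[:,:,::-1]
a=cv2.resize(s[140:285,65:235],None,fx=3,fy=3); b=cv2.resize(t[150:285,290:450],None,fx=2,fy=2)
cv2.imwrite("pics/d1.png",np.hstack([a[:,:],cv2.copyMakeBorder(b,0,435-b.shape[0],0,0,0)])[:, :800])
E
```

```text
t 3.3 p [ 0.5567 -0.209   0.1199] ang 0.1 j7 30.9 F [-0.7 -0.3 -0.5] gap 65.8
(0.557, -0.21, 0.04, 0) [0.0002 0.0011 0.0799] [-0.002 -0.001  0.002]
(0.557, -0.21, 0.015, 0) [0.0002 0.0012 0.1049] [-0.002 -0.001  0.002]
```

View pics/d1.png

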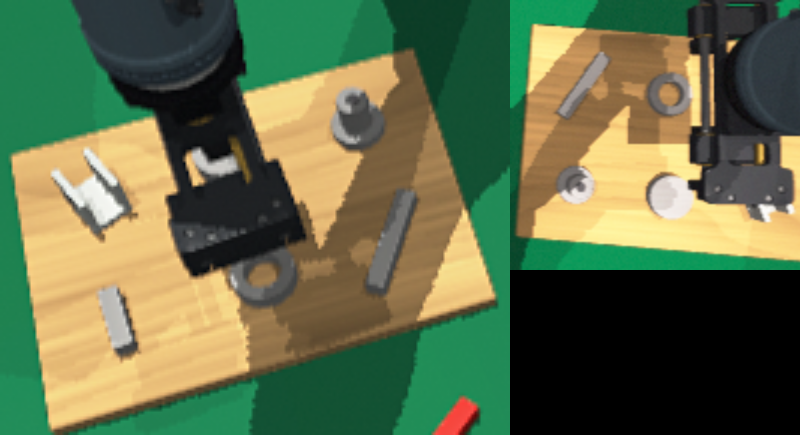

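The gripper hovers over the collar; the offsets seen in both views are parallax from its height. Next I descend, then close.

Emit:
servo_tool(motion="0 0.001 0.05 0 0 0 0.75;0 0.001 0.08 0 0 0 0.75;0 0.001 0.095 0 0 0 0.75;0 0.001 0.104 0 0 0 0.75;0 0.001 0.104 0 0 0 0.75;0 0.001 0.104 0 0 0 0.75")

```text
clock: 4.15
ee_pos: [0.5578, -0.2095, 0.0172]
orientation: [[1.0, 0.003, 0.003], [0.003, -1.0, 0.001], [0.003, -0.001, -1.0]]
contact_force: [0.1, 0.4, 0.5]
finger_gap: 0.751
```

Emit:
servo_tool(motion="0 0 0 0 0 0 0.3;0 0 0 0 0 0 0.3;0 0 0 0 0 0 0.3;0 0 0 0 0 0 0.3;0 0 0 0 0 0 0.3;0 0 0 0 0 0 0.3")

```text
clock: 4.9
ee_pos: [0.5582, -0.2096, 0.0176]
orientation: [[1.0, 0.003, 0.004], [0.003, -1.0, 0.001], [0.004, -0.001, -1.0]]
contact_force: [-0.2, 0.5, 5.9]
finger_gap: 0.511
```

```bash
python3 go.py .557 -.21 .13 0 .4282 .2635 .13 0
```

```text
t 4.9 p [ 0.5582 -0.2096  0.0176] ang 0.2 j7 34.0 F [-0.2  0.5  5.9] gap 45.0
(0.557, -0.21, 0.13, 0) [-0.0008  0.0003 -0.1124] [-0.001 -0.004  0.003]
(0.4282, 0.2635, 0.13, 0) [-0.1282 -0.4736 -0.1124] [-0.001 -0.004  0.003]
```

Emit:
servo_tool(motion="0 0 -0.03 0 0 0 0.2;0 0 -0.08 0 0 0 0.2;0 0 -0.112 0 0 0 0.2;-0.02 -0.08 -0.112 0 -0.004 0 0.2;-0.128 -0.474 -0.112 0 -0.004 0 0.2;-0.128 -0.474 -0.112 0 -0.004 0 0.2;-0.128 -0.474 -0.112 0 -0.004 0 0.2;-0.128 -0.474 -0.112 0 -0.004 0 0.2")

```text
clock: 5.9
ee_pos: [0.4748, 0.0936, 0.1294]
orientation: [[1.0, 0.003, -0.001], [0.003, -1.0, 0.001], [-0.001, -0.001, -1.0]]
contact_force: [1.3, 0.6, -1.9]
finger_gap: 0.511
```

```bash
python3 go.py .4282 .2635 .13 0
```

```text
t 5.9 p [0.4748 0.0936 0.1294] ang 0.2 j7 -2.4 F [ 1.3  0.6 -1.9] gap 45.0
(0.4282, 0.2635, 0.13, 0) [-0.0461 -0.17   -0.0004] [-0.001  0.001  0.003]
```

Emit:
servo_tool(motion="-0.046 -0.170 0 0 0 0 0.2;-0.046 -0.170 0 0 0 0 0.2;-0.046 -0.170 0 0 0 0 0.2;-0.046 -0.170 0.04 0 0 0 0.2;-0.046 -0.170 0.07 0 0 0 0.2;-0.046 -0.170 0.07 0 0 0 0.2")

```text
clock: 6.65
ee_pos: [0.4264, 0.2623, 0.0578]
orientation: [[1.0, 0.003, -0.005], [0.003, -1.0, -0.002], [-0.005, 0.002, -1.0]]
contact_force: [0.1, -0.3, -1.6]
finger_gap: 0.51
```

```bash
python3 go.py .4282 .2635 .022 0; python3 - <<'E'
from h import *
s=optics.capture("scene")[:,:,::-1];t=optics.capture("top")[:,:,::-1]
a=cv2.resize(s[60:215,240:400],None,fx=2.8,fy=2.8); b=cv2.resize(t[155:300,95:240],None,fx=2.4,fy=2.4)
print(a.shape,b.shape)
cv2.imwrite("pics/e1.png",np.hstack([a,cv2.copyMakeBorder(b,0,a.shape[0]-b.shape[0],0,0,0)]))
E
```

```text
t 6.65 p [0.4264 0.2623 0.0578] ang 0.2 j7 -19.8 F [ 0.1 -0.3 -1.6] gap 44.9
(0.4282, 0.2635, 0.022, 0) [ 0.002  -0.0013  0.0358] [0.002 0.005 0.003]
(434, 448, 3) (348, 348, 3)
```

View pics/e1.png

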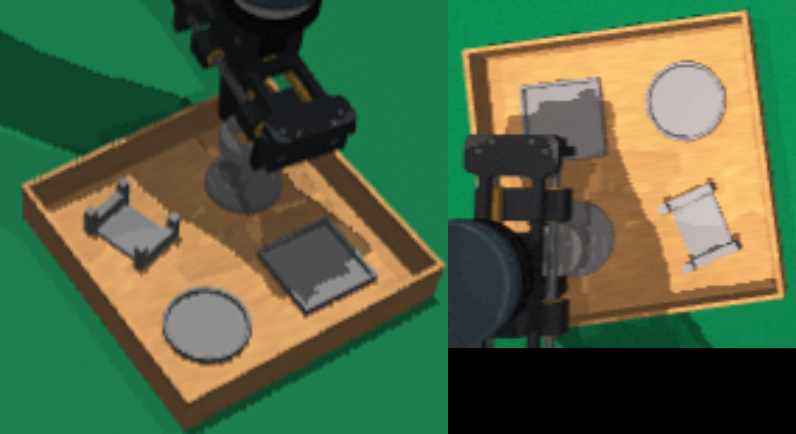

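The collar is held over the post base (scene 245,150). I lower it slowly over the post.

Emit:
servo_tool(motion="0.002 -0.001 0.005 0.002 0.005 0 0.2;0.002 -0.001 0.015 0.002 0.005 0 0.2;0.002 -0.001 0.025 0.002 0.005 0 0.2;0.002 -0.001 0.035 0.002 0.005 0 0.2;0.002 -0.001 0.040 0.002 0.005 0 0.2;0.002 -0.001 0.040 0.002 0.005 0 0.2")

```text
clock: 7.5
ee_pos: [0.4302, 0.264, 0.0196]
orientation: [[1.0, 0.002, 0.003], [0.002, -1.0, 0.002], [0.003, -0.002, -1.0]]
contact_force: [0.1, -0.8, -2.0]
finger_gap: 0.511
```

Emit:
servo_tool(motion="-0.001 0 0.003 0 -0.003 0 0.2;-0.001 0 0.0045 0 -0.003 0 0.2;-0.001 0 0.0045 0 -0.003 0 0.2")

```text
clock: 7.88
ee_pos: [0.4292, 0.2641, 0.0156]
orientation: [[1.0, 0.002, 0.0], [0.002, -1.0, 0.003], [0.0, -0.003, -1.0]]
contact_force: [-2.6, -1.0, 6.5]
finger_gap: 0.512
```

Emit:
servo_tool(motion="0 0 0 0 0 0 0.68;0 0 0 0 0 0 0.68;0 0 0 0 0 0 0.68;0 0 -0.03 0 0 0 0.68;0 0 -0.08 0 0 0 0.68;0 0 -0.115 0 0 0 0.68;0 0.06 -0.115 0 0 0 0.4;0 0.12 -0.115 0 0 0 0.4")

```text
clock: 8.88
ee_pos: [0.4297, 0.1431, 0.1309]
orientation: [[1.0, 0.004, 0.002], [0.004, -1.0, 0.003], [0.002, -0.003, -1.0]]
contact_force: [1.3, -0.7, 0.0]
finger_gap: 0.479
```

```bash
python3 go.py .5658 -.1191 .12 54.9
```

```text
t 8.88 p [0.4297 0.1431 0.1309] ang 0.2 j7 -10.0 F [ 1.3 -0.7  0. ] gap 42.2
(0.5658, -0.1191, 0.12, 55) [0.135  0.2628 0.0103] [-0.002 -0.003 -0.954]
```

Emit:
servo_tool(motion="0.135 0.263 0.01 -0.002 -0.003 -0.954 0.4;0.135 0.263 0.01 -0.002 -0.003 -0.954 0.4;0.135 0.263 0.01 -0.002 -0.003 -0.954 0.4;0.135 0.263 0.01 -0.002 -0.003 -0.954 0.4;0.135 0.263 0.01 -0.002 -0.003 -0.954 0.4;0.135 0.263 0.01 -0.002 -0.003 -0.954 0.4;0.135 0.263 0.01 -0.002 -0.003 -0.954 0.4;0.135 0.263 0.01 -0.002 -0.003 -0.954 0.4")

```text
clock: 9.88
ee_pos: [0.5656, -0.1182, 0.1202]
orientation: [[0.575, 0.818, -0.0], [0.818, -0.575, 0.001], [0.001, -0.001, -1.0]]
contact_force: [0.5, -0.2, 0.1]
finger_gap: 0.402
```

```bash
python3 go.py .5658 -.1191 .016 54.9; python3 - <<'E'
from h import *
t=optics.capture("top")[:,:,::-1];s=optics.capture("scene")[:,:,::-1]
np.save("t.npy",t);np.save("s.npy",s)
a=cv2.resize(s[60:215,240:400],None,fx=2.8,fy=2.8); b=cv2.resize(t[155:300,95:240],None,fx=2.4,fy=2.4)
cv2.imwrite("pics/e2.png",np.hstack([a,cv2.copyMakeBorder(b,0,a.shape[0]-b.shape[0],0,0,0)]))
E
```

```text
t 9.88 p [ 0.5656 -0.1182  0.1202] ang 54.9 j7 68.2 F [ 0.5 -0.2  0.1] gap 35.4
(0.5658, -0.1191, 0.016, 55) [-0.0007  0.0007  0.1042] [-0.001 -0.001  0.   ]
```

View pics/e2.png

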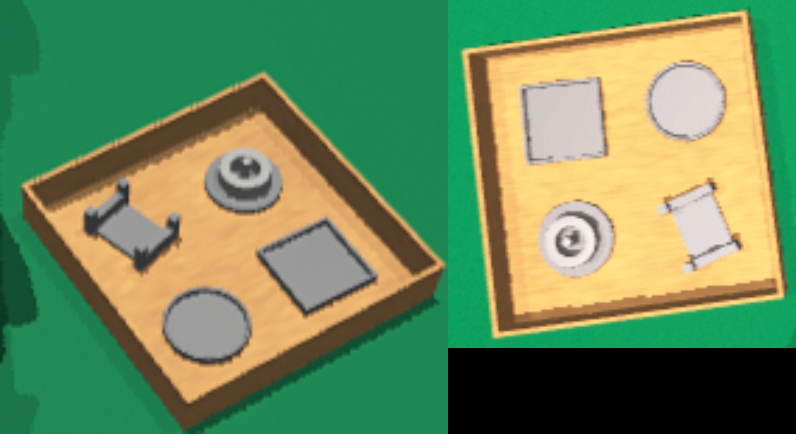

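The collar lies flat on the base with the post through its hole (scene 245,168). Next is the long bar.

Emit:
servo_tool(motion="-0.001 0.001 0.05 0 0 0 0.4;-0.001 0.001 0.08 0 0 0 0.4;-0.001 0.001 0.095 0 0 0 0.4;-0.001 0.001 0.104 0 0 0 0.4;-0.001 0.001 0.104 0 0 0 0.4;-0.001 0.001 0.104 0 0 0 0.4")

```text
clock: 10.72
ee_pos: [0.5668, -0.1196, 0.0173]
orientation: [[0.574, 0.819, 0.002], [0.819, -0.574, 0.0], [0.001, 0.001, -1.0]]
contact_force: [0.5, -0.2, -0.7]
finger_gap: 0.398
```

Emit:
servo_tool(motion="0 0 0 0 0 0 0;0 0 0 0 0 0 0;0 0 0 0 0 0 0;0 0 0 0 0 0 0;0 0 0 0 0 0 0")

```text
clock: 11.35
ee_pos: [0.5671, -0.1197, 0.0177]
orientation: [[0.574, 0.819, 0.002], [0.819, -0.574, 0.0], [0.002, 0.002, -1.0]]
contact_force: [-1.2, 0.6, 5.2]
finger_gap: 0.151
```

```bash
python3 go.py .5658 -.1191 .12 54.9 .4406 .1509 .12 115.2
```

```text
t 11.35 p [ 0.5671 -0.1197  0.0177] ang 55.0 j7 69.7 F [-1.2  0.6  5.2] gap 13.3
(0.5658, -0.1191, 0.12, 55) [-0.0001 -0.0012 -0.1023] [ 0.002 -0.002  0.001]
(0.4406, 0.1509, 0.12, 115) [ 0.149  -0.2588 -0.1025] [ 0.003 -0.    -1.052]
```

Emit:
servo_tool(motion="0 0 -0.03 0 0 0 0;0 0 -0.08 0 0 0 0;0.04 -0.07 -0.102 0 0 -0.3 0;0.149 -0.259 -0.102 0.003 0 -1.052 0;0.149 -0.259 -0.102 0.003 0 -1.052 0;0.149 -0.259 -0.102 0.003 0 -1.052 0;0.149 -0.259 -0.102 0.003 0 -1.052 0;0.149 -0.259 -0.102 0.003 0 -1.052 0")

```text
clock: 12.35
ee_pos: [0.4382, 0.1552, 0.1194]
orientation: [[-0.437, 0.899, -0.001], [0.899, 0.437, 0.002], [0.002, -0.0, -1.0]]
contact_force: [1.0, -0.6, -0.6]
finger_gap: 0.155
```

```bash
python3 go.py .4406 .1509 .065 115.2
```

```text
t 12.35 p [0.4382 0.1552 0.1194] ang 115.9 j7 85.7 F [ 1.  -0.6 -0.6] gap 13.6
(0.4406, 0.1509, 0.065, 115) [-0.0051  0.0003  0.0544] [-0.    -0.002  0.013]
```

Emit:
servo_tool(motion="-0.005 0 0.02 0 -0.002 0.013 0;-0.005 0 0.04 0 -0.002 0.013 0;-0.005 0 0.054 0 -0.002 0.013 0;-0.005 0 0.054 0 -0.002 0.013 0;-0.005 0 0.054 0 -0.002 0.013 0")

```text
clock: 12.98
ee_pos: [0.4406, 0.1509, 0.0658]
orientation: [[-0.425, 0.905, -0.0], [0.905, 0.425, 0.0], [0.0, 0.0, -1.0]]
contact_force: [0.1, 1.0, -1.6]
finger_gap: 0.152
```

```bash
python3 go.py .4406 .1509 .0257 115.2; python3 - <<'E'
from h import *
t=optics.capture("top")[:,:,::-1];s=optics.capture("scene")[:,:,::-1]
a=cv2.resize(s[60:215,240:400],None,fx=2.8,fy=2.8); b=cv2.resize(t[155:300,95:240],None,fx=2.4,fy=2.4)
cv2.imwrite("pics/e3.png",np.hstack([a,cv2.copyMakeBorder(b,0,a.shape[0]-b.shape[0],0,0,0)]))
E
```

```text
t 12.97 p [0.4406 0.1509 0.0658] ang 115.2 j7 84.0 F [ 0.1  1.  -1.6] gap 13.4
(0.4406, 0.1509, 0.0257, 115) [-0.     -0.      0.0401] [ 0.    -0.    -0.001]
```

View pics/e3.png

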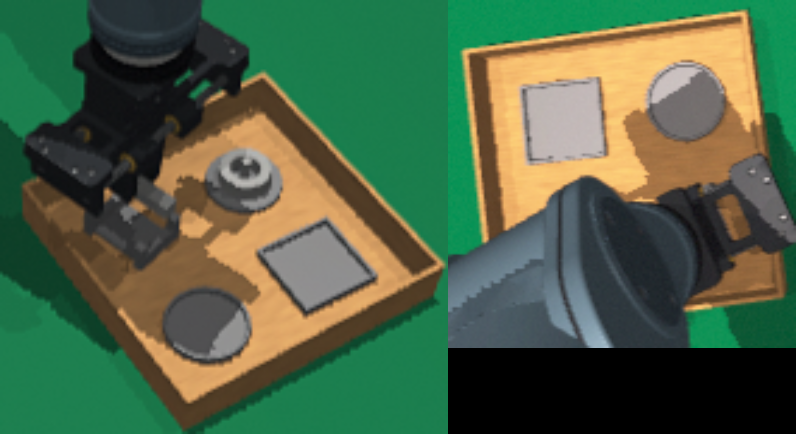

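The bar is held along the cradle, over the forks (scene ~135,220). I lower it.

Emit:
servo_tool(motion="0 0 0.01 0 0 0 0;0 0 0.02 0 0 0 0;0 0 0.03 0 0 0 0;0 0 0.036 0 0 0 0;0 0 0.039 0 0 0 0;0 0 0.0405 0 0 0 0;0 0 0.0405 0 0 0 0")

```text
clock: 13.95
ee_pos: [0.4409, 0.151, 0.0257]
orientation: [[-0.425, 0.905, 0.001], [0.905, 0.425, 0.001], [0.0, 0.001, -1.0]]
contact_force: [-0.9, -1.0, -0.1]
finger_gap: 0.152
```

Emit:
servo_tool(motion="0 0 0 0 0 0 0.32;0 0 0 0 0 0 0.32;0 0 0 0 0 0 0.32;0 0 -0.03 0 0 0 0.32;0 0 -0.08 0 0 0 0.32;0 0 -0.105 0 0 0.2 0.5;0 0 -0.105 0 0 0.4 0.6;0 0 -0.105 0 0 0.6 0.6")

```text
clock: 14.95
ee_pos: [0.441, 0.151, 0.1312]
orientation: [[0.129, 0.992, 0.002], [0.992, -0.129, 0.001], [0.001, 0.002, -1.0]]
contact_force: [0.2, -0.5, -0.0]
finger_gap: 0.598
```

```bash
python3 go.py .46 -.15 .14 0
```

```text
t 14.95 p [0.441  0.151  0.1312] ang 82.6 j7 57.9 F [ 0.2 -0.5 -0. ] gap 52.6
(0.46, -0.15, 0.14, 0) [-0.296   0.0577 -0.0091] [ 0.    -0.002  1.441]
```

Emit:
servo_tool(motion="-0.296 0.058 -0.009 0 -0.002 1.441 0.6;-0.296 0.058 -0.009 0 -0.002 1.441 0.6;-0.296 0.058 -0.009 0 -0.002 1.441 0.6;-0.296 0.058 -0.009 0 -0.002 1.441 0.6;-0.296 0.058 -0.009 0 -0.002 1.441 0.6;-0.296 0.058 -0.009 0 -0.002 1.441 0.6;-0.296 0.058 -0.009 0 -0.002 1.441 0.6;-0.296 0.058 -0.009 0 -0.002 1.441 0.6")

```text
clock: 15.95
ee_pos: [0.4602, -0.1501, 0.1399]
orientation: [[1.0, -0.005, 0.0], [-0.005, -1.0, 0.0], [0.0, -0.0, -1.0]]
contact_force: [0.2, -0.6, -0.0]
finger_gap: 0.598
```

```bash
python3 go.py .4511 -.305 .14 -69.8;python3 - <<'E'
from h import *
t=optics.capture("top")[:,:,::-1];s=optics.capture("scene")[:,:,::-1]
np.save("t.npy",t);np.save("s.npy",s)
a=cv2.resize(s[60:215,240:400],None,fx=2.8,fy=2.8); b=cv2.resize(t[155:300,95:240],None,fx=2.4,fy=2.4)
cv2.imwrite("pics/e4.png",np.hstack([a,cv2.copyMakeBorder(b,0,a.shape[0]-b.shape[0],0,0,0)]))
E
```

```text
t 15.95 p [ 0.4602 -0.1501  0.1399] ang -0.3 j7 26.7 F [ 0.2 -0.6 -0. ] gap 52.7
(0.4511, -0.305, 0.14, -70) [-0.0083  0.1549 -0.0001] [-0.    -0.     1.213]
```

View pics/e4.png

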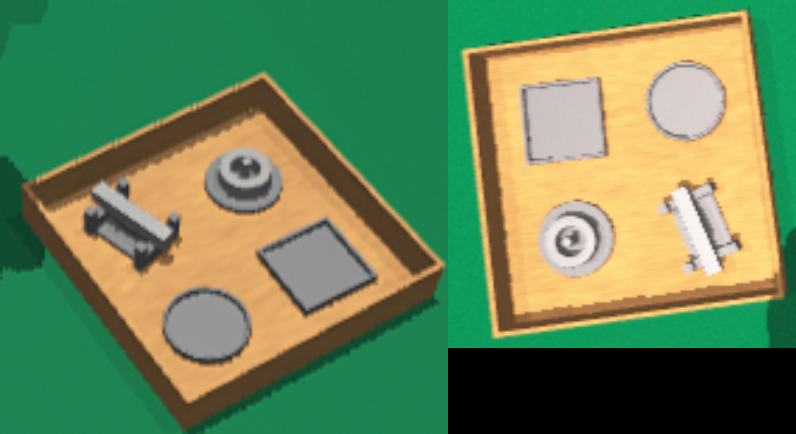

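```bash
python3 - <<'E'
from fit import *
ims={"top":np.load("t.npy")[:,:,::-1],"scene":np.load("s.npy")[:,:,::-1]}
M["cb"]=M["cradle"]+[box(0,0,.016,.030,.08,.014)]
# overlay predicted bar outline
for n in ims:
    im=cv2.resize(np.ascontiguousarray(ims[n][:,:,::-1]),None,fx=6,fy=6,interpolation=cv2.INTER_CUBIC)
    th=np.radians(25.2);c,s=np.cos(th),np.sin(th)
    for V,col in((box(0,0,.016,.030,.08,.014),(0,0,255)),(M["cradle"][1],(255,0,0)),(M["cradle"][4],(255,0,0))):
        X=np.c_[c*V[:,0]-s*V[:,1]+.4406,s*V[:,0]+c*V[:,1]+.1509,V[:,2]+.004]
        uv=((proj(n,X)+.5)*6-.5).astype(np.int32)
        cv2.polylines(im,[cv2.convexHull(uv)],True,col,1)
    u,v=(proj(n,[.4406,.1509,.02])[0]*6).astype(int)
    cv2.imwrite(f"pics/ov_{n}.png",im[v-180:v+180,u-180:u+180])
    globals()[n+"_"]=im[v-180:v+180,u-180:u+180]
cv2.imwrite("pics/ov.png",np.hstack([top_,scene_]))
E
```

```text
(no output)
```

View pics/ov.png

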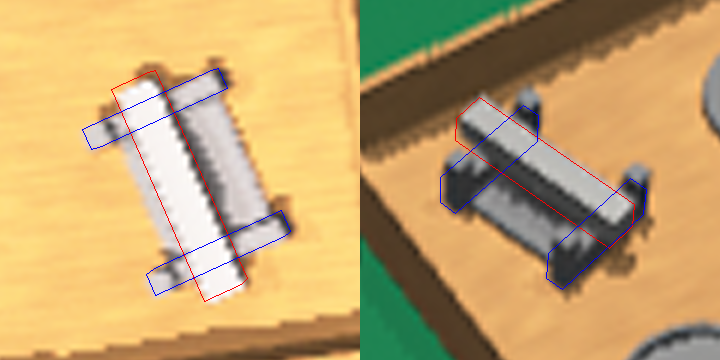

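The bar lies in both notches, centred, and matches the predicted outline to about 1 px in both views. Next is the yoke.

Emit:
servo_tool(motion="-0.008 0.155 0 0 0 1.213 0.65;-0.008 0.155 0 0 0 1.213 0.65;-0.008 0.155 0 0 0 1.213 0.65;-0.008 0.155 0 0 0 1.213 0.65;-0.008 0.155 0 0 0 1.213 0.65;-0.008 0.155 0 0 0 1.213 0.65;-0.008 0.155 0 0 0 1.213 0.65;-0.008 0.155 0 0 0 1.213 0.65")

```text
clock: 17.05
ee_pos: [0.4522, -0.3046, 0.1397]
orientation: [[0.353, -0.935, -0.0], [-0.935, -0.353, -0.0], [-0.0, 0.0, -1.0]]
contact_force: [-0.1, -0.1, 0.5]
finger_gap: 0.654
```

```bash
python3 go.py .4511 -.305 .021 -69.8
```

```text
t 17.05 p [ 0.4522 -0.3046  0.1397] ang -69.3 j7 -12.6 F [-0.1 -0.1  0.5] gap 57.5
(0.4511, -0.305, 0.021, -70) [-0.      0.0011  0.1187] [0.    0.    0.009]
```

Emit:
servo_tool(motion="0 0.001 0.05 0 0 0.009 0.65;0 0.001 0.085 0 0 0.009 0.65;0 0.001 0.105 0 0 0.009 0.65;0 0.001 0.1185 0 0 0.009 0.65;0 0.001 0.1185 0 0 0.009 0.65;0 0.001 0.1185 0 0 0.009 0.65")

```text
clock: 17.8
ee_pos: [0.4518, -0.3055, 0.0221]
orientation: [[0.345, -0.939, 0.001], [-0.939, -0.345, -0.001], [0.001, -0.001, -1.0]]
contact_force: [0.3, 1.1, -0.2]
finger_gap: 0.649
```

Emit:
servo_tool(motion="0 0 0 0 0 0 0.2;0 0 0 0 0 0 0.2;0 0 0 0 0 0 0.2;0 0 0 0 0 0 0.2;0 0 0 0 0 0 0.2;0 0 0 0 0 0 0.2")

```text
clock: 18.55
ee_pos: [0.452, -0.3056, 0.0224]
orientation: [[0.345, -0.939, 0.001], [-0.939, -0.345, -0.001], [0.001, -0.001, -1.0]]
contact_force: [-0.6, 0.5, 5.8]
finger_gap: 0.359
```

```bash
python3 go.py .4511 -.305 .14 -69.8 .5338 .2785 .14 -82.5
```

```text
t 18.55 p [ 0.452  -0.3056  0.0224] ang -69.8 j7 -5.7 F [-0.6  0.5  5.8] gap 31.6
(0.4511, -0.305, 0.14, -70) [-0.0007  0.0005 -0.1176] [-0.001 -0.001 -0.   ]
(0.5338, 0.2785, 0.14, -82) [-0.5198 -0.2785 -0.118 ] [-0.001 -0.001  0.221]
```

Emit:
servo_tool(motion="0 0 -0.03 0 0 0 0.2;0 0 -0.08 0 0 0 0.2;0 0 -0.118 0 0 0 0.2;-0.52 -0.2785 -0.118 0 0 -1.349 0.2;-0.52 -0.2785 -0.118 0 0 -1.349 0.2;-0.52 -0.2785 -0.118 0 0 -1.349 0.2;-0.52 -0.2785 -0.118 0 0 -1.349 0.2;-0.52 -0.2785 -0.118 0 0 -1.349 0.2")

```text
clock: 19.55
ee_pos: [0.4951, 0.006, 0.1401]
orientation: [[0.962, -0.271, 0.002], [-0.271, -0.962, -0.001], [0.002, 0.0, -1.0]]
contact_force: [0.8, -0.5, -1.3]
finger_gap: 0.36
```

```bash
python3 go.py .5338 .2785 .14 7.5
```

```text
t 19.55 p [0.4951 0.006  0.1401] ang -15.7 j7 -3.8 F [ 0.8 -0.5 -1.3] gap 31.7
(0.5338, 0.2785, 0.14, 7) [-0.0367 -0.2728 -0.0001] [ 0.001 -0.002 -0.406]
```

Emit:
servo_tool(motion="-0.037 -0.273 0 0 -0.002 -0.406 0.2;-0.037 -0.273 0 0 -0.002 -0.406 0.2;-0.037 -0.273 0 0 -0.002 -0.406 0.2;-0.037 -0.273 0 0 -0.002 -0.406 0.2;-0.037 -0.273 0 0 -0.002 -0.406 0.2;-0.037 -0.273 0.03 0 -0.002 -0.406 0.2;-0.037 -0.273 0.08 0 -0.002 -0.406 0.2;-0.037 -0.273 0.09 0 -0.002 -0.406 0.2")

```text
clock: 20.55
ee_pos: [0.5312, 0.2773, 0.0469]
orientation: [[0.991, 0.131, -0.006], [0.131, -0.991, -0.004], [-0.006, 0.003, -1.0]]
contact_force: [-0.4, -0.4, -0.5]
finger_gap: 0.36
```

```bash
python3 go.py .5338 .2785 .0174 7.5; python3 - <<'E'
from h import *
t=optics.capture("top")[:,:,::-1];s=optics.capture("scene")[:,:,::-1]
a=cv2.resize(s[60:215,240:400],None,fx=2.8,fy=2.8); b=cv2.resize(t[155:300,95:240],None,fx=2.4,fy=2.4)
cv2.imwrite("pics/e5.png",np.hstack([a,cv2.copyMakeBorder(b,0,a.shape[0]-b.shape[0],0,0,0)]))
E
```

```text
t 20.55 p [0.5312 0.2773 0.0469] ang 7.5 j7 -8.5 F [-0.4 -0.4 -0.5] gap 31.7
(0.5338, 0.2785, 0.0174, 7) [ 0.0029 -0.0009  0.0295] [0.003 0.006 0.   ]
```

View pics/e5.png

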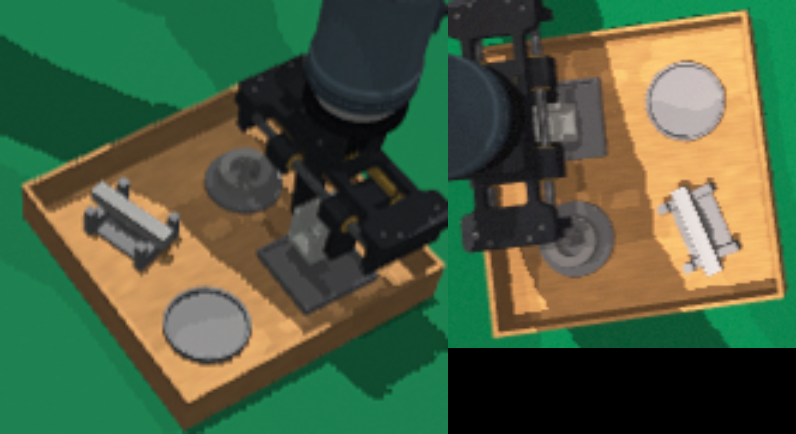

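The yoke is upright over the square dish (scene 312,230). I lower it.

Emit:
servo_tool(motion="0.003 -0.001 0.01 0.003 0.006 0 0.2;0.003 -0.001 0.02 0.003 0.006 0 0.2;0.003 -0.001 0.026 0.003 0.006 0 0.2;0.003 -0.001 0.029 0.003 0.006 0 0.2;0.003 -0.001 0.030 0.003 0.006 0 0.2;0.003 -0.001 0.030 0.003 0.006 0 0.2")

```text
clock: 21.4
ee_pos: [0.536, 0.2794, 0.0194]
orientation: [[0.991, 0.13, 0.004], [0.13, -0.991, 0.002], [0.004, -0.001, -1.0]]
contact_force: [0.0, 0.5, -0.7]
finger_gap: 0.358
```

Emit:
servo_tool(motion="-0.001 0 0.002 0 -0.004 0 0.2;-0.001 0 0.003 0 -0.004 0 0.2;-0.001 0 0.003 0 -0.004 0 0.2")

```text
clock: 21.78
ee_pos: [0.5352, 0.2794, 0.0174]
orientation: [[0.991, 0.13, -0.001], [0.13, -0.991, 0.002], [-0.0, -0.002, -1.0]]
contact_force: [-2.9, -0.4, 8.9]
finger_gap: 0.361
```

Emit:
servo_tool(motion="0 0 0 0 0 0 0.55;0 0 0 0 0 0 0.55;0 0 0 0 0 0 0.55;0 0 -0.03 0 0 0 0.55;0 0 -0.08 0 0 0 0.55;0 0 -0.12 0 0 0 0.55;0 0.06 -0.12 0 0 0.1 0.55;0 0.12 -0.12 0 0 0.13 0.55")

```text
clock: 22.78
ee_pos: [0.5513, 0.1596, 0.1378]
orientation: [[1.0, 0.001, 0.001], [0.001, -1.0, 0.002], [0.001, -0.002, -1.0]]
contact_force: [0.7, -1.3, -0.4]
finger_gap: 0.551
```

```bash
python3 go.py .46 -.1106 .13 0
```

```text
t 22.77 p [0.5513 0.1596 0.1378] ang 0.1 j7 -5.4 F [ 0.7 -1.3 -0.4] gap 48.5
(0.46, -0.1106, 0.13, 0) [-0.0916  0.2701  0.0071] [-0.002 -0.001  0.001]
```

Emit:
servo_tool(motion="-0.092 0.270 0.007 -0.002 0 0 0.55;-0.092 0.270 0.007 -0.002 0 0 0.55;-0.092 0.270 0.007 -0.002 0 0 0.55;-0.092 0.270 0.007 -0.002 0 0 0.55;-0.092 0.270 0.007 -0.002 0 0 0.55;-0.092 0.270 0.007 -0.002 0 0 0.55;-0.092 0.270 0.007 -0.002 0 0 0.55")

```text
clock: 23.65
ee_pos: [0.46, -0.1098, 0.1301]
orientation: [[1.0, 0.002, 0.001], [0.002, -1.0, 0.001], [0.001, -0.001, -1.0]]
contact_force: [0.5, -0.8, -0.0]
finger_gap: 0.551
```

```bash
python3 go.py .46 -.1106 .026 0;python3 - <<'E'
from h import *
t=optics.capture("top")[:,:,::-1];s=optics.capture("scene")[:,:,::-1]
np.save("t.npy",t);np.save("s.npy",s)
a=cv2.resize(s[60:215,240:400],None,fx=2.8,fy=2.8); b=cv2.resize(t[155:300,95:240],None,fx=2.4,fy=2.4)
cv2.imwrite("pics/e6.png",np.hstack([a,cv2.copyMakeBorder(b,0,a.shape[0]-b.shape[0],0,0,0)]))
E
```

```text
t 23.65 p [ 0.46   -0.1098  0.1301] ang 0.1 j7 24.0 F [ 0.5 -0.8 -0. ] gap 48.5
(0.46, -0.1106, 0.026, 0) [-0.0001  0.0009  0.1041] [-0.001 -0.001  0.002]
```

View pics/e6.png

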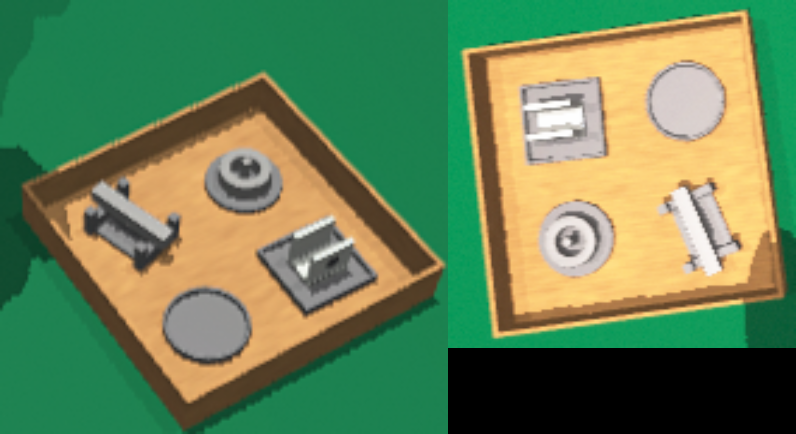

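The yoke stands in the square dish (top view 555,115 in the crop). Next is the bushing.

Emit:
servo_tool(motion="0 0.001 0.05 0 0 0 0.55;0 0.001 0.08 0 0 0 0.55;0 0.001 0.095 0 0 0 0.55;0 0.001 0.104 0 0 0 0.55;0 0.001 0.104 0 0 0 0.55;0 0.001 0.104 0 0 0 0.55")

```text
clock: 24.5
ee_pos: [0.461, -0.1101, 0.0268]
orientation: [[1.0, 0.004, 0.003], [0.004, -1.0, 0.001], [0.003, -0.001, -1.0]]
contact_force: [1.1, -0.4, -0.2]
finger_gap: 0.554
```

Emit:
servo_tool(motion="0 0 0 0 0 0 0.1;0 0 0 0 0 0 0.1;0 0 0 0 0 0 0.1;0 0 0 0 0 0 0.1;0 0 0 0 0 0 0.1;0 0 0 0 0 0 0.1")

```text
clock: 25.25
ee_pos: [0.4613, -0.1101, 0.0271]
orientation: [[1.0, 0.004, 0.003], [0.004, -1.0, 0.001], [0.003, -0.001, -1.0]]
contact_force: [-0.7, -0.0, 5.8]
finger_gap: 0.262
```

```bash
python3 go.py .46 -.1106 .13 0 .5532 .1677 .13 0
```

```text
t 25.25 p [ 0.4613 -0.1101  0.0271] ang 0.2 j7 30.8 F [-0.7 -0.   5.8] gap 23.1
(0.46, -0.1106, 0.13, 0) [-0.001   0.0004 -0.1029] [-0.001 -0.003  0.004]
(0.5532, 0.1677, 0.13, 0) [ 0.0932 -0.2775 -0.1024] [-0.001 -0.003  0.004]
```

Emit:
servo_tool(motion="0 0 -0.03 0 0 0 0.1;0 0 -0.08 0 0 0 0.1;0 0 -0.102 0 0 0 0.1;0.093 -0.2775 -0.102 0 -0.003 0 0.1;0.093 -0.2775 -0.102 0 -0.003 0 0.1;0.093 -0.2775 -0.102 0 -0.003 0 0.1;0.093 -0.2775 -0.102 0 -0.003 0 0.1;0.093 -0.2775 -0.102 0 -0.003 0 0.1")

```text
clock: 26.25
ee_pos: [0.5527, 0.1712, 0.1289]
orientation: [[1.0, 0.007, -0.001], [0.007, -1.0, 0.001], [-0.001, -0.001, -1.0]]
contact_force: [0.3, -0.5, -0.9]
finger_gap: 0.261
```

```bash
python3 go.py .5532 .1677 .055 0
```

```text
t 26.25 p [0.5527 0.1712 0.1289] ang 0.4 j7 -5.3 F [ 0.3 -0.5 -0.9] gap 23.0
(0.5532, 0.1677, 0.055, 0) [0.0005 0.0036 0.0739] [-0.001  0.001  0.007]
```

Emit:
servo_tool(motion="0 0.003 0.03 0 0 0 0.1;0 0.003 0.06 0 0 0 0.1;0 0.003 0.074 0 0 0 0.1;0 0.003 0.074 0 0 0 0.1;0 0.003 0.074 0 0 0 0.1")

```text
clock: 26.88
ee_pos: [0.5534, 0.1682, 0.0558]
orientation: [[1.0, 0.006, 0.001], [0.006, -1.0, 0.001], [0.001, -0.001, -1.0]]
contact_force: [-0.9, -0.7, -1.9]
finger_gap: 0.266
```

```bash
python3 go.py .5532 .1677 .0221 0; python3 - <<'E'
from h import *
t=optics.capture("top")[:,:,::-1];s=optics.capture("scene")[:,:,::-1]
a=cv2.resize(s[60:215,240:400],None,fx=2.8,fy=2.8); b=cv2.resize(t[155:300,95:240],None,fx=2.4,fy=2.4)
cv2.imwrite("pics/e7.png",np.hstack([a,cv2.copyMakeBorder(b,0,a.shape[0]-b.shape[0],0,0,0)]))
E
```

```text
t 26.88 p [0.5534 0.1682 0.0558] ang 0.4 j7 -2.3 F [-0.9 -0.7 -1.9] gap 23.4
(0.5532, 0.1677, 0.0221, 0) [-0.0002  0.0005  0.0337] [-0.001 -0.001  0.006]
```

View pics/e7.png

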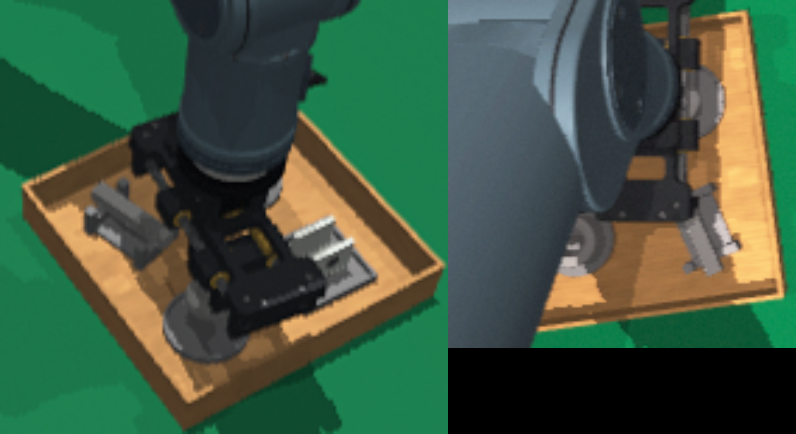

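Emit:
servo_tool(motion="0 0 0.01 0 0 0 0.1;0 0 0.02 0 0 0 0.1;0 0 0.028 0 0 0 0.1;0 0 0.032 0 0 0 0.1;0 0 0.034 0 0 0 0.1;0 0 0.034 0 0 0 0.1;0 0 0.034 0 0 0 0.1")

```text
clock: 27.85
ee_pos: [0.5536, 0.1684, 0.0222]
orientation: [[1.0, 0.006, 0.001], [0.006, -1.0, 0.002], [0.001, -0.002, -1.0]]
contact_force: [-2.2, 0.2, 1.5]
finger_gap: 0.262
```

Contact is reached at the expected height, so I release and retreat.

Emit:
servo_tool(motion="0 0 0.0003 0 0 0 0.45;0 0 0.0003 0 0 0 0.45;0 0 0.0003 0 0 0 0.45;0 0 -0.03 0 0 0 0.45;0 0 -0.08 0 0 0 0.45;0 0 -0.14 0 0 0 0.45;0 0.06 -0.18 0 0 0 0.45;0 0.12 -0.18 0 0 0 0.45")

```text
clock: 28.85
ee_pos: [0.556, 0.0539, 0.2045]
orientation: [[1.0, 0.01, 0.007], [0.01, -1.0, 0.004], [0.007, -0.004, -1.0]]
contact_force: [0.6, 0.4, -0.2]
finger_gap: 0.451
```

Emit:
servo_tool(motion="0 0.06 0 0 0 0 0.45;0 0.12 0 0 0 0 0.45;0 0.12 0 0 0 0 0.45;0 0.12 0 0 0 0 0.45;0 0.12 0 0 0 0 0.45")

```text
clock: 29.48
ee_pos: [0.5573, -0.0641, 0.2038]
orientation: [[1.0, 0.012, 0.006], [0.012, -1.0, 0.004], [0.007, -0.004, -1.0]]
contact_force: [-0.6, -0.2, -0.1]
finger_gap: 0.451
```

```bash
python3 go.py; python3 - <<'E'
from h import *
t=optics.capture("top")[:,:,::-1];s=optics.capture("scene")[:,:,::-1]
np.save("t.npy",t);np.save("s.npy",s)
a=cv2.resize(s[60:215,240:400],None,fx=2.8,fy=2.8); b=cv2.resize(t[155:300,95:240],None,fx=2.4,fy=2.4)
cv2.imwrite("pics/e8.png",np.hstack([a,cv2.copyMakeBorder(b,0,a.shape[0]-b.shape[0],0,0,0)]))
cv2.imwrite("pics/s8.png",s)
from fit import *
ims={"top":t[:,:,::-1],"scene":s[:,:,::-1]}
for n in ims:
    im=cv2.resize(np.ascontiguousarray(ims[n][:,:,::-1]),None,fx=5,fy=5,interpolation=cv2.INTER_CUBIC)
    for name,(x,y,a),z in(("bushing",(.5536,.1684,0),.007),("yoke",(.5352,.2794,97.5),.007),("collar",(.4292,.2641,0),.010),("long",(.4406,.1509,25.2),.020)):
        th=np.radians(a);c,q=np.cos(th),np.sin(th)
        for V in M[name]:
            X=np.c_[c*V[:,0]-q*V[:,1]+x,q*V[:,0]+c*V[:,1]+y,V[:,2]+z]
            cv2.polylines(im,[cv2.convexHull(((proj(n,X)+.5)*5-.5).astype(np.int32))],True,(0,0,255),1)
    w=(165*5,285*5,100*5,235*5) if n=="top" else (90*5,205*5,245*5,395*5)
    cv2.imwrite(f"pics/ov8_{n}.png",im[w[0]:w[1],w[2]:w[3]])
E
```

```text
t 29.48 p [ 0.5573 -0.0641  0.2038] ang 0.7 j7 17.2 F [-0.6 -0.2 -0.1] gap 39.7
```

View pics/s8.png

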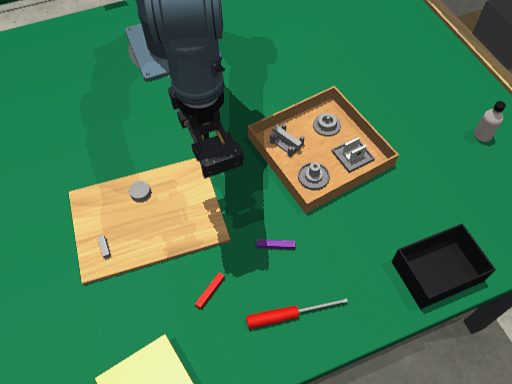

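View pics/ov8_top.png

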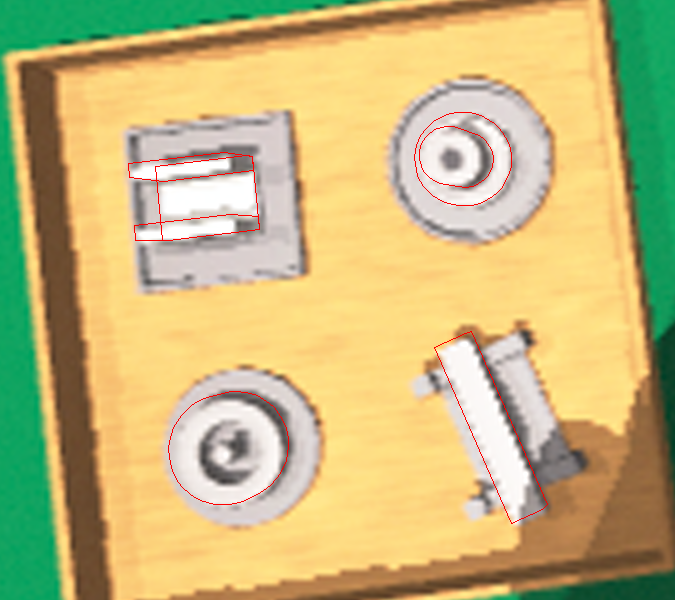

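View pics/ov8_scene.png

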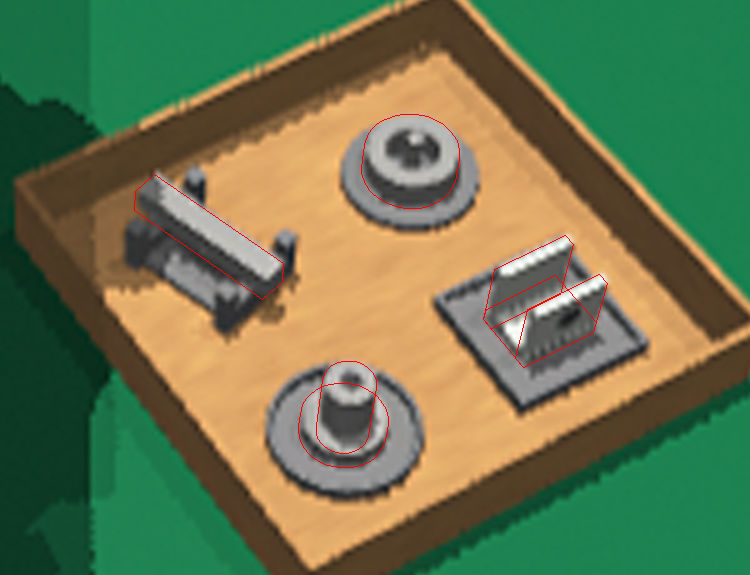

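All four parts sit within about 1 px of their expected outlines in both views. The disc and short bar are still on the board and the gripper touches nothing, so I hand the job in.

```bash
python3 -c "
from station import bot
print(bot.finish_job())"
```

```text
the job is handed in; nothing more can be done
None
```

The kit is packed and handed in at about 29.5 s on the robot's clock. I worked in the order asked: collar over the post, long bar across both cradle forks, yoke upright in the square dish, bushing upright in the round dish.

- **Placement:** in the last pictures from both cameras, all four parts match their expected resting outlines to about 1 px (2 mm). The bar lies centred in both notches.
- **Left alone:** the solid disc and the short bar are where they were on the board. The red and purple look-alike bars were not touched.
- **Forces:** the highest wrist force the moves reported was about 9 N.
- **Disagreement:** the two cameras differed by about 2 mm in y, within the stated calibration, so I used the mean of the two. The networks' points were up to about 1 cm off, so I fitted outlines to the pictures instead.
- **Failed checks:** none.

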